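# Refit a twist-lock lid knob and prove it holds

### The job

The knob of the white storage box's lid has come off and waits in the small wooden stand. Lower it into the slot in the lid until its flange rests on the steel ring, without pressing harder than 25 N, and lock it with a quarter turn either way; then keep hold of it and pull it straight up with about 10 N for one second, never more than 15 N, to prove that it holds. Leave the knob locked and standing with its flange down on the ring, and do not disturb the glasses and the mug.

Things in the scene. Friction and masses are not known exactly. Their poses are not given: they have to be found in the camera images.
- knob: Loose lid knob, about 120 g. Origin: centre of the underside of its steel flange (38 mm across, 4 mm thick); z up, x along the cross-bar of its stem. Above: a neck 17 mm across up to 13 mm, then a round dark wooden grip head 28 mm across, straight from 19 to 45 mm above the origin, top at 48 mm. It starts upright in the stand, flange on the stand's rim, stem in its hole.
- knob_tip (a point): Lower end of the knob's stem, 21 mm below the knob's origin. The stem is 6 mm thick with a cross-bar along the knob's x: 24 mm long, 6 mm wide, from 14.8 to 20.8 mm below the origin. Right under the flange a hub 23 mm across, tapering to 18 mm at 4.5 mm below the origin, keeps the knob within about 4 mm of the ring's centre.
- stand: Fixed turned wooden ring, 50 mm across, 36 mm high, hole 31 mm across; it only holds the waiting knob. Origin: centre of its underside on the table.
- box: Fixed white storage box, 180 x 140 mm (its x, y), 80 mm high, with a fixed, rigid wooden lid 188 x 148 mm, 8 mm thick (top 88 mm above the table). Origin: centre of its underside. In the middle of the lid: a steel ring, and sunk within it the keeper plate with the slot.
- socket (a point): Centre of the top face of the steel ring in the lid; z up, x along the slot. The knob is home when its origin is at this point (flange on the ring). The slot lies inside the ring, below its top: 30 mm long (this x), 11 mm wide (y), open below. The cross-bar passes it only along x (either way round); below the plate it turns freely.
- collar: The fixed, rigid steel ring, 52 mm across, inner hole 31 mm, 10 mm thick, let into the lid, its top 1 to 6 mm above the lid (different each time). Origin: centre of its underside, 10 mm below its top.
- keeper (a joint): Tiny give of the slotted keeper plate: 0 unloaded, 0.05 mm upwards (positive) per newton of pull on the locked knob; too small to see. Turned across the slot, the knob can first be lifted freely by about 0.5 to 6 mm, different each time, until its cross-bar meets the plate from below; then the pull rises steeply.
- wine_glass_a: Loose wine glass, 82 mm across, 201 mm tall, bystander. Origin: centre of its foot.
- wine_glass_b: Loose wine glass, 82 mm across, 201 mm tall, bystander. Origin: centre of its foot.
- mug: Loose small mug, 65 x 92 x 49 mm, bystander. Origin: centre of its underside.
Mind the look-alikes: they are no part of the job. What is shaped like the knob but purple is not meant.

How it is judged:
On the way, in this order (a step that is already met when the one before it is completed fails the run):
1. the knob's flange lies on the steel ring within 1.5 mm and the knob is turned across the slot by more than 0.9 rad (z of knob in the frame of socket below 0.0015 m and horizontal distance between knob and socket below 0.006 m and angle between the x axis of knob and the x axis of socket, either way round above 0.9 rad and angle between the z axis of knob and the z axis of socket, either way round below 0.12 rad), for 0.1 s.
2. the knob, held by the fingers and still locked, is pulled up against the keeper plate with 7 to 15.5 N for 0.8 s (the plate's give shows the pull) (value of joint keeper between 0.00035 and 0.000775 m and horizontal distance between knob and socket below 0.006 m and angle between the x axis of knob and the x axis of socket, either way round above 0.9 rad and contact force between the fingers and knob above 1 N), for 0.8 s.
At the end, for the whole second after the job is handed in: The knob stands upright in the lid, its flange on the steel ring within 1.5 mm, centred within 6 mm, still turned more than 0.9 rad across the slot, at rest and released (all of step 1 and linear speed of knob below 0.02 m/s); the robot touches nothing.
It fails at once if the knob is pressed on the lid's steel ring with more than 35 N (contact force between knob and collar above 35 N).
It fails at once if the knob is pulled up with more than 18 N (value of joint keeper above 0.0009 m).
It fails at once if the robot presses on the box or lid directly with more than 25 N (contact force between any of the fingers, the arm and box above 25 N).
It fails at once if a wine glass or the mug is shoved by more than 20 mm (distance of any of wine_glass_a, wine_glass_b, mug from where it was at the start of the episode above 0.02 m).
It also fails if it takes over 54 s, if anything falls off the work surface, if the arm or the gripper's body presses on something with over 40 N, if the wrist force passes 120 N, or if a joint passes its speed limit or range.

### The arm

A 7-joint arm with a two-finger parallel gripper is mounted at the origin on a cart in front of the work surface, level with it; the furniture and walls round the work are solid. World frame = base frame: x ahead of the robot, y to its left, z up, the work surface at z = 0. Lengths are in m, angles in rad, forces in N, time in s.
With the tool pointing down it reaches from about 0.4 to 0.85 m from the base axis. Payload 10.4 kg.
Tool frame: the origin (TCP) lies between the finger pads; the fingertips stand 17 mm ahead of it and the grasp point (between the pads) lies 2 mm behind it; z points along the fingers, y is the direction in which the jaws open and shut (so a half turn about z gives the same grasp; the last joint's range is limited). The gripper opens to 85 mm and grips with 20 to 120 N. Pads are 22 mm wide; open, the fingers measure 114 mm over their backs; the gripper's body (76 mm by 85 mm) begins 54 mm behind the grasp point. The pads swing forward as they close: fully open they stand 13 mm farther back than shut.
Start: joints at [1.126, 0.332, -0.065, 1.46, 0.022, 1.35, -0.088], TCP at [0.256, -0.57, 0.248] pointing down, gripper open.
Joint ranges: [-2.6, 2.6], [-0.5, 2.12], [-1.47, 1.34], [0.16, 2.42], [-1.27, 4.41], [0.06, 2.06], [-2.6, 2.6]. Speed limits (rad/s): [2.22, 2.22, 2.79, 2.79, 3.14, 3.14, 3.14].

### API

Orientations are given as a unit quaternion [x, y, z, w].
In Python, from workcell import manip gives the robot as it stands.
- The arm moves only by the tool jog_arm, never from a script. Its argument "steps" is one flat list of numbers, 5 for each row, row after row: the finger opening in m, from 0 to 0.0854, then the shift along the tool's x, y, z in m, then the turn about the tool's z in rad. In form: [gripper, x, y, z, twist, gripper, x, y, z, twist, ...]. A call has exactly 10 rows; each row is the pose to reach, as a shift and turn from the pose commanded when the call began, along the tool's axes at that moment; what a row does not reach only later rows make up. A row lasts 1/10 s, in which the tool goes at most 50 mm and 8.59 degrees, less where a joint would pass 70% of its speed; a pose out of reach is approached as far as the arm can. A call with a gripper value outside its range is refused whole. The fingers move at their own pace and stop on an object; "grip_force" is the grip in N (left out, the last holds). Time passes only in rows, so rows that repeat a pose let the fingers close, or fill a call up. It gives the time, the measured TCP pose, the force and the opening at its end, in the units of the state.
- manip.get_obs(): the state, without advancing time (a new reading comes with each control period).
- manip.camera(name): name is "scene" or "top" or "wrist"; returns (picture, depth): 420x560x3 uint8, red, green, blue; 420x560 float32, m along the optical axis (not along the pixel's ray), 0 where there is no reading.
- manip.calibration(name): a dict with "mtx" (3x3 intrinsics, pixels), "world_to_cam" (4x4, takes a point from world to camera coordinates). Camera axes: x right, y down, z forward; pixel columns grow to the right and rows downward; lengths in m; the calibration is good to about 2 mm. A picture is of the moment at which its call begins: read the wrist's pose just before it. calibration takes no time and is no camera call; for the wrist camera it gives the pose at the moment of the call.
- manip.hand_in(): hands the job in, once; it reports no verdict.
The state is a dict: "clock": time; "joint_pos": joint angles; "joint_velocities": joint speeds; "tau": joint torques, N m; "position": TCP position; "ee_rot": TCP orientation; "ft_force": force on the tool from outside, world axes, zero at the start; "torque": the same for the moment, N m; "grip_width": opening from 0.0 (shut) to 1.0 (fully open).
Only numpy, scipy, OpenCV 4.12 (cv2) and the standard library are available. Lean on these libraries where they do the work, as an engineer would, in place of code of your own. Each camera call takes 0.05 s, during which the arm holds its last target.

## Working session

There is one attempt and no reset: what is moved stays moved. The work goes in short steps, Python scripts to look and compute and a tool call to move; the robot and the scene stay as the last step left them, time stands still between calls to the robot, and variables do not carry over. Pictures are saved under pics/ and viewed, and the job is handed in when it is done.

Besides the shell and the picture viewer there is one more tool, called after ">>>" as name(argument=value, ...), one argument or row to a line, values as JSON. jog_arm: Moves the arm, as the interface text tells. Its arguments: {"type":"object","properties":{"steps":{"type":"array"},"grip_force":{"type":"number"}},"required":["steps"]}

```bash
ls; mkdir -p pics; cat > h.py <<'E'
from workcell import manip
import numpy as np, cv2
def snap(n,tag):
    c=manip.calibration(n); im,d=manip.camera(n)
    cv2.imwrite(f'pics/{tag}.png',im[:,:,::-1]); np.savez(f'{tag}.npz',im=im,d=d,K=c['mtx'],T=c['world_to_cam'])
    return im,d,c
def load(tag):
    z=np.load(f'{tag}.npz'); return z['im'],z['d'],np.array(z['K']),np.array(z['T'])
def ray(K,T,u,v):
    R=T[:3,:3];o=-R.T@T[:3,3]
    return o,R.T@np.linalg.inv(K)@np.array([u,v,1.])
def onz(K,T,u,v,z):
    o,r=ray(K,T,u,v); return o+r*(z-o[2])/r[2]
def pts(d,K,T):
    h,w=d.shape;u,v=np.meshgrid(np.arange(w),np.arange(h))
    P=np.stack([(u-K[0,2])/K[0,0]*d,(v-K[1,2])/K[1,1]*d,d],-1)
    R=T[:3,:3];return (P-T[:3,3])@R
E
python3 - <<'E'
from h import *
o=manip.get_obs(); print({k:np.round(v,4) for k,v in o.items()})
for n in('top','scene','wrist'): snap(n,n+'0')
E
```

```text
pics
{'clock': np.float64(0.0), 'joint_pos': array([ 1.1264,  0.3328, -0.0647,  1.461 ,  0.0216,  1.3499, -0.0885]), 'joint_velocities': array([ 0.    ,  0.001 ,  0.    , -0.001 ,  0.0005, -0.0009,  0.0017]), 'tau': array([-5.00000e-04, -6.25464e+01,  4.90000e-02, -3.91605e+01,
        1.63000e-02,  9.90000e-03,  1.00000e-04]), 'position': array([ 0.2557, -0.5699,  0.2475]), 'ee_rot': array([ 9.778e-01,  2.093e-01, -2.000e-04, -7.000e-04]), 'ft_force': array([ 0.9122, -0.0727,  0.1643]), 'torque': array([0.0029, 0.068 , 0.0626]), 'grip_width': np.float64(1.0023)}
```

View pics/top0.png

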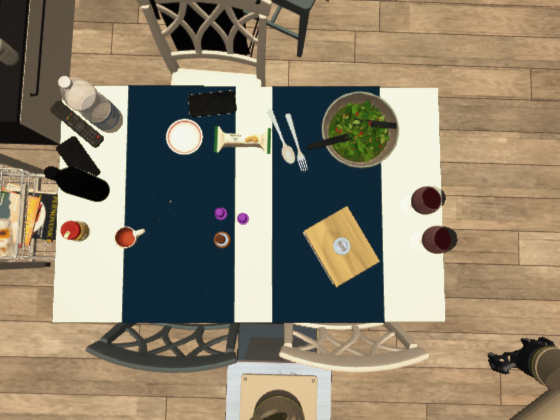

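View pics/scene0.png

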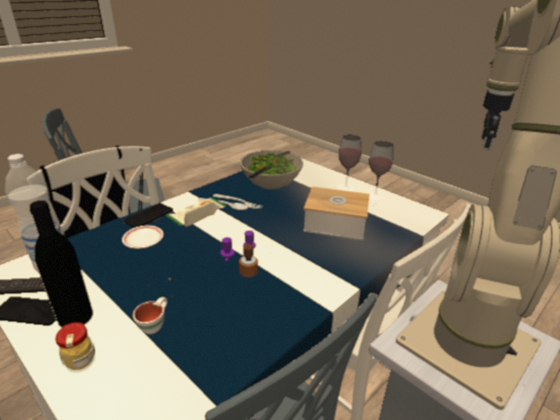

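View pics/wrist0.png

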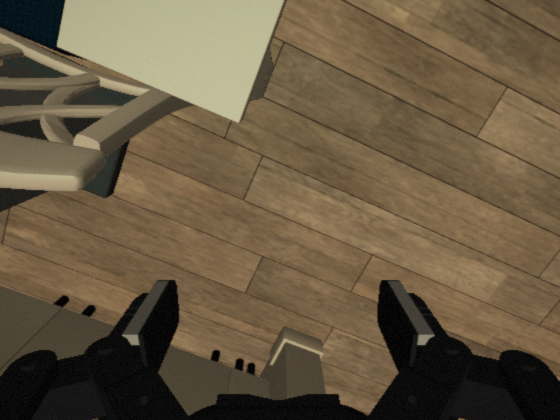

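Top view: the stand with the brown-headed knob is at (222,240), the purple look-alikes are at (221,213) and (243,218), and the box's ring is at (341,246). The brown one on the stand fits. I'll confirm it in an enlarged crop and measure.

```bash
python3 - <<'E'
from h import *
im,d,K,T=load('top0')
P=pts(d,K,T); print(K.round(1)); print('cam',(-T[:3,:3].T@T[:3,3]).round(3))
for n,(u,v) in dict(knob=(222,240),pa=(221,213),pb=(243,218),ring=(341,246),lid=(320,235),ga=(428,200),gb=(439,239),mug=(125,237),cloth=(190,270)).items(): print(n,P[v,u].round(4))
a=cv2.resize(im[195:265,190:260],None,fx=7,fy=7,interpolation=2)
b=cv2.resize(im[200:295,295:390],(490,490),interpolation=2)
s,_,_,_=load('scene0'); c=cv2.resize(s[220:290,205:275],(490,490),interpolation=2)
cv2.imwrite('pics/c0.png',cv2.resize(np.hstack([a,c])[:,:,::-1],(800,400)))
m=(P[:,:,2]>0.08)&(P[:,:,2]<0.1)
n,l,st,ce=cv2.connectedComponentsWithStats(m.astype(np.uint8))
i=l[235,320]; q=P[l==i][:,:2].astype(np.float32); print(st[i],q.mean(0),cv2.minAreaRect(q), np.median(P[l==i][:,2]))
E
```

```text
[[440.7   0.  279.5]
 [  0.  440.7 217.6]
 [  0.    0.    1. ]]
cam [0.472 0.028 1.38 ]
knob [0.5158 0.1799 0.0848]
pa [0.5968 0.188  0.0672]
pb [0.5836 0.1218 0.0683]
ring [ 0.5098 -0.1812  0.0104]
lid [ 0.5382 -0.107   0.0891]
ga [ 0.6429 -0.4052  0.1468]
gb [ 0.5336 -0.4385  0.14  ]
mug [0.5194 0.4898 0.0062]
cloth [ 4.229e-01  2.853e-01 -1.000e-04]
[ 304  206   76   81 3194] [ 0.50809383 -0.16982096] ((0.5086084008216858, -0.17008455097675323), (0.1882186084985733, 0.14863674342632294), 31.51442527770996) 0.08836521783584489
```

View pics/c0.png

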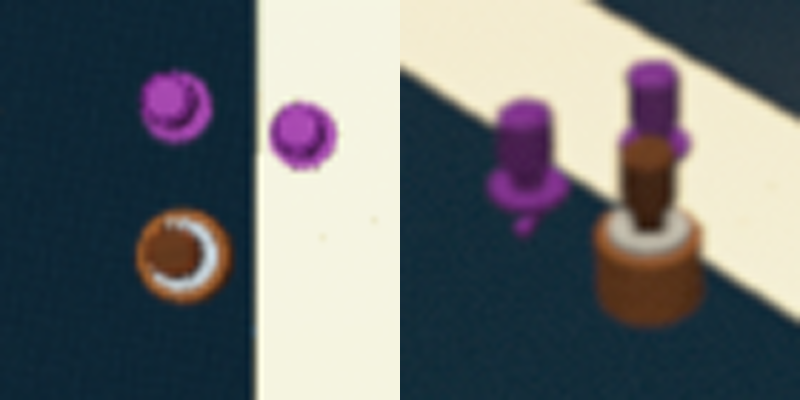

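Confirmed: the brown-headed knob with the steel flange sits in the stand, at about (0.514, 0.180). Both purple ones are decoys. Next: the wrist camera geometry and obstacle heights.

```bash
python3 - <<'E'
from h import *
from scipy.spatial.transform import Rotation as Ro
o=manip.get_obs(); R=Ro.from_quat(o['ee_rot']).as_matrix()
K,T=[np.array(manip.calibration('wrist')[k]) for k in('mtx','world_to_cam')]
c=-T[:3,:3].T@T[:3,3]; print('cam in tool',R.T@(c-o['position']),'axes in tool cols\n',(R.T@T[:3,:3].T).round(3),K[0,0])
print(R.round(3))
im,d,K,T=load('scene0');print('scene',-T[:3,:3].T@T[:3,3],K[0,0], T[2,:3])
im,d,K,T=load('top0');P=pts(d,K,T)
for u,v in((350,355),(410,350),(300,350),(150,355)):print(u,v,P[v,u].round(3))
# knob head by height
m=(P[:,:,2]>0.078)&(P[:,:,2]<0.09)&(abs(P[:,:,0]-.515)<.04)&(abs(P[:,:,1]-.18)<.04)
q=P[m];print(len(q),q.mean(0),q.min(0),q.max(0))
# flange (bright) and stand
x=im[225:255,205:240].astype(int); 
cv2.imwrite('pics/box.png',cv2.resize(im[200:295,295:390],(570,570),interpolation=2)[:,:,::-1])
E
```

```text
cam in tool [ 8.31623499e-02  5.24180453e-05 -1.25344020e-01] axes in tool cols
 [[-0.    -0.946 -0.324]
 [ 1.     0.    -0.001]
 [ 0.001 -0.324  0.946]] 350.0300501242165
[[ 0.912  0.409 -0.   ]
 [ 0.409 -0.912  0.001]
 [-0.    -0.001 -1.   ]]
scene [-0.13670194  0.73514529  0.69045411] 402.96663815616614 [ 0.59723349 -0.61497987 -0.5148902 ]
350 355 [ 0.019 -0.346 -0.74 ]
410 350 [ 0.21  -0.379  0.068]
300 350 [ 0.202 -0.057  0.067]
150 355 [0.177 0.379 0.062]
68 [0.51989019 0.18716978 0.08307878] [0.50680572 0.17465829 0.07803855] [0.53314746 0.20059373 0.08772946]
```

View pics/box.png

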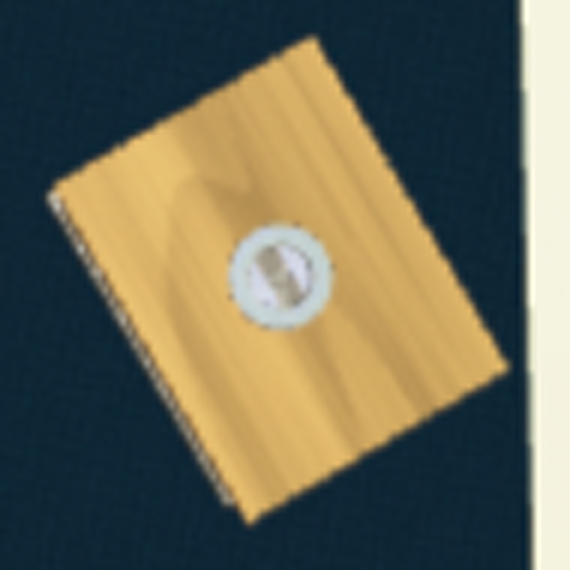

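>>> jog_arm(
  steps=[0.06, 0.05, -0.033, 0, 0, 0.06, 0.09, -0.06, 0, 0, 0.06, 0.13, -0.086, 0, 0, 0.06, 0.17, -0.113, 0, 0, 0.06, 0.21, -0.139, 0, 0, 0.06, 0.25, -0.166, 0, 0, 0.06, 0.29, -0.192, 0, 0, 0.06, 0.33, -0.219, 0, 0, 0.06, 0.365, -0.242, 0, 0, 0.06, 0.394, -0.261, 0, 0],
)

```text
clock: 1.15
position: [0.5094, -0.1682, 0.2483]
ee_rot: [0.978, 0.21, 0.0, -0.0]
ft_force: [-0.5, 0.1, -0.6]
grip_width: 0.702
```

```bash
python3 - <<'E'
from h import *
for i in range(2): im,d,c=snap('wrist','wbox')
o=manip.get_obs(); print(o['clock'],o['position'].round(4),o['joint_pos'].round(3),np.round(o['joint_velocities'],3))
E
```

```text
1.25 [ 0.5106 -0.1653  0.2482] [ 0.6    0.165 -0.412  1.678  0.066  1.313 -0.965] [ 0.049 -0.012  0.071  0.015  0.016  0.007  0.069]
```

View pics/wbox.png

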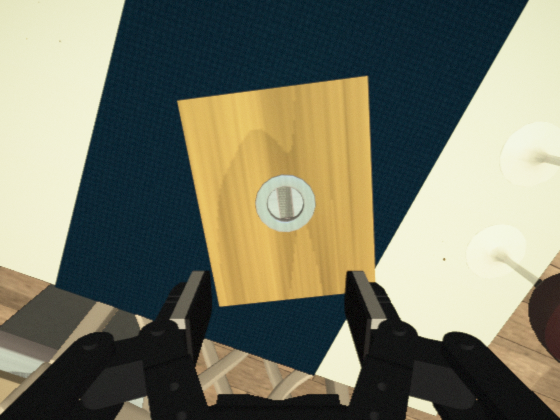

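The wrist view shows the ring centred at about (285,203), with the slot inside it nearly vertical in the image. Now to measure it.

```bash
python3 - <<'E'
from h import *
im,d,c=snap('wrist','wbox2')
o=manip.get_obs(); print(o['position'].round(4),np.abs(o['joint_velocities']).max())
im,d,K,T=load('wbox2');P=pts(d,K,T)
cv2.imwrite('pics/ring.png',cv2.resize(im[165:245,245:325],(640,640),interpolation=2)[:,:,::-1])
hsv=cv2.cvtColor(im,cv2.COLOR_RGB2HSV)
sub=hsv[165:245,245:325]
lidz=np.median(P[150:170,270:300,2]); print('lid z',lidz)
# ring top: height above lid
u,v=np.meshgrid(np.arange(560),np.arange(420)); r=np.hypot(u-285,v-203)
a=(r>20)&(r<29);print('ring z',np.percentile(P[a][:,2],[10,50,90]), 'lid near',np.median(P[(r>36)&(r<44)][:,2]))
a=(r<34)&(hsv[:,:,1]<70); print(a.sum())
cs,_=cv2.findContours(a.astype(np.uint8),cv2.RETR_EXTERNAL,cv2.CHAIN_APPROX_NONE);c=max(cs,key=len)
e=cv2.fitEllipse(c);print(e, onz(K,T,*e[0],.0915))
m=a&(P[:,:,2]>.06); 
zz=P[:,:,2]
for rr in range(183,224,2): print(rr,(zz[rr,268:304:2]*1000).round(0).astype(int))
E
```

```text
[ 0.5094 -0.1683  0.2481] 0.0546244822383141
lid z 0.08781910265994977
ring z [0.0878667  0.08961467 0.09056986] lid near 0.0877939503789192
2696
((283.3290710449219, 200.36183166503906), (56.594459533691406, 58.828487396240234), 84.99462127685547) [ 0.50943917 -0.17049078  0.0915    ]
183 [ 89  90  91  91  90  89  89  89  88  89  90  88  91  90  91 374  90  89]
185 [91 89 89 89  7  6  6  6  6  6 83 83 90 90 89 90 89 91]
187 [ 90  89  83  83   6   6 374   6   4   6  83  85  84  88  90  89  89  90]
189 [89 83 84 83  6  6  6  4  5  6 85 84 82 83 87 89 89 89]
191 [83 83 84 85  7  5  6  7  6  6 82 83 83 85 84 89 91 89]
193 [84 84 83 83  7  6  6  6  5  6  6 84 85 83 84 84 90 91]
195 [83 85 85 83  7  6  6  6  5  5  5 83 83 84 84 84 89 89]
197 [84 84 83 84  5  7  5  6  6  4  6 83 85 83 83 83 83 89]
199 [84 84 82 84 84  6  6  7  6  7  6 85 84 83 83 84 84 90]
201 [83 85 84 84 83  7  4  5  6  6  7 84 84 83 84 84 84 89]
203 [84 84 83 84 84  6  7  6  5  7  7 83 84 82 83 85 85 90]
205 [83 84 84 84 83  6  7  6  6  6  5 83 84 84 84 84 88 90]
207 [84 84 83 84 84  6  7  7  5  6  6 81 84 84 83 83 88 90]
209 [82 84 83 84 84  6  7  6  6  6  6 82 85 84 83 88 89 90]
211 [89 84 84 85 82  5  6  7  7  5  7  6 83 84 85 90 91 90]
213 [89 88 84 83 83 79  5  6  6  6  6  6 84 87 90 91 91 90]
215 [89 90 89 87 84 83 81 82 82 82 83 85 88 90 89 91 89 90]
217 [91 90 90 89 88 87 86 86 87 87 89 89 90 90 91 90 89 89]
219 [89 90 90 89 91 88 89 89 89 89 89 89 90 89 90 90 89 91]
221 [ 91  90  89  90  89  89  90  90  88  90 374  90  90  89  90  89  89  90]
223 [91 90 90 90 90 90 89 90 89 89 90 88 91 89 91 90 89 87]
```

View pics/ring.png

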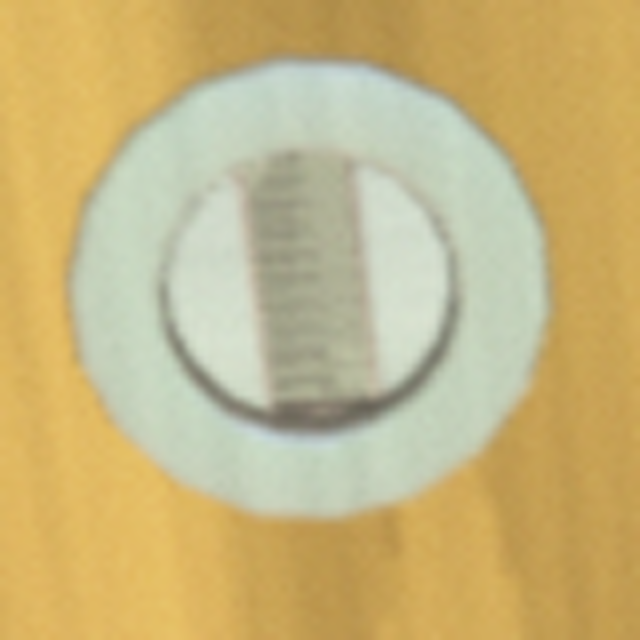

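```bash
python3 - <<'E'
from h import *
im,d,c=snap('wrist','wbox3'); o=manip.get_obs(); print(o['position'].round(4),np.abs(o['joint_velocities']).max(), o['ft_force'].round(2))
for tag in('wbox2','wbox3'):
    im,d,K,T=load(tag);P=pts(d,K,T);z=P[:,:,2]
    hsv=cv2.cvtColor(im,cv2.COLOR_RGB2HSV)
    u,v=np.meshgrid(np.arange(560),np.arange(420)); r=np.hypot(u-285,v-203)
    a=((r<36)&(hsv[:,:,1]<70)).astype(np.uint8)
    c=max(cv2.findContours(a,0,cv2.CHAIN_APPROX_NONE)[0],key=len)[:,0]
    w=np.array([onz(K,T,x,y,.0895)[:2] for x,y in c],np.float32)
    print(tag,'ring fit',cv2.fitEllipse(w))
    s=((r<22)&(z<.05)).astype(np.uint8)
    # side edges of slot per row
    L=[];Rr=[]
    for y in range(v.min()+180,216):
        xs=np.where(s[y])[0]
        if len(xs)>5: L.append(onz(K,T,xs.min()-.5,y,.0838));Rr.append(onz(K,T,xs.max()+.5,y,.0838))
    for E in(L,Rr):
        E=np.array(E)[3:-5]; l=cv2.fitLine(E[:,:2].astype(np.float32),cv2.DIST_HUBER,0,.01,.01).ravel(); print('ang',np.degrees(np.arctan2(l[1],l[0])),l[2:],len(E))
    q=np.array([onz(K,T,x,y,.0838)[:2] for y,x in zip(*np.where(s))],np.float32); print('slot c',q.mean(0),cv2.minAreaRect(q))
# lid
im,d,K,T=load('wbox3');P=pts(d,K,T)
m=(abs(P[:,:,2]-.088)<.004).astype(np.uint8);n,l,st,ce=cv2.connectedComponentsWithStats(m)
q=P[l==l[160,285]][:,:2].astype(np.float32);print(cv2.minAreaRect(q))
E
```

```text
[ 0.5086 -0.1703  0.248 ] 0.031488915106941504 [ 0.28 -0.36 -0.15]
wbox2 ring fit ((0.5082707405090332, -0.17104984819889069), (0.04991130903363228, 0.0502440482378006), 104.37178039550781)
ang 32.19269 [ 0.51016843 -0.16274437] 23
ang 31.009047 [ 0.51007116 -0.17552441] 23
slot c [ 0.50827396 -0.17035325] ((0.50813227891922, -0.17043888568878174), (0.027499109506607056, 0.010765384882688522), 31.361297607421875)
wbox3 ring fit ((0.5082546472549438, -0.1710057556629181), (0.04977332428097725, 0.05026329681277275), 92.92021179199219)
ang 31.191362 [ 0.5059942  -0.16539828] 21
ang 31.937475 [ 0.5103033  -0.17555736] 21
slot c [ 0.5076224 -0.1708415] ((0.5075323581695557, -0.17081403732299805), (0.02631372958421707, 0.01074802502989769), 31.71388053894043)
((0.5074416399002075, -0.17065849900245667), (0.18893976509571075, 0.14869949221611023), 31.57082748413086)
```

>>> jog_arm(
  steps=[0.06, 0.019, -0.038, 0, 0, 0.06, 0.037, -0.076, 0, 0, 0.06, 0.055, -0.114, 0, 0, 0.06, 0.073, -0.15, 0.01, 0, 0.06, 0.091, -0.187, 0.02, 0, 0.06, 0.109, -0.224, 0.03, 0, 0.06, 0.127, -0.26, 0.04, 0, 0.06, 0.143, -0.294, 0.05, 0, 0.06, 0.1565, -0.3214, 0.05, 0, 0.06, 0.1565, -0.3214, 0.05, 0],
)

```text
clock: 2.35
position: [0.5189, 0.1896, 0.1979]
ee_rot: [0.977, 0.211, -0.0, -0.001]
ft_force: [0.5, -0.1, 0.5]
grip_width: 0.704
```

```bash
python3 - <<'E'
from h import *
for i in range(4): im,d,c=snap('wrist','wk')
o=manip.get_obs(); print(o['clock'],o['position'].round(4),o['ee_rot'].round(4),o['joint_pos'].round(3),np.abs(o['joint_velocities']).max())
E
```

```text
2.55 [0.5203 0.1842 0.1982] [ 9.781e-01  2.079e-01 -1.000e-04  6.000e-04] [ 0.145  0.272 -0.66   1.696  0.177  1.234 -1.709] 0.004914668611162125
```

View pics/wk.png

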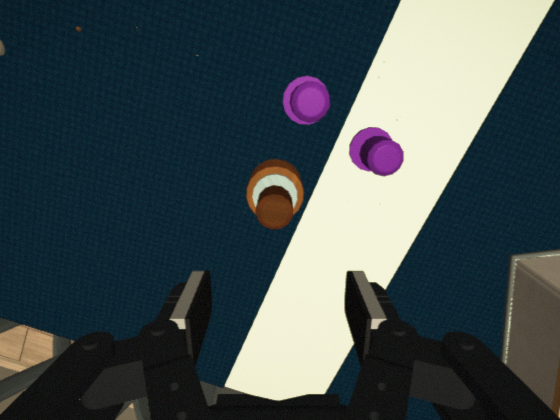

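The knob's head top is at (275,210), the flange crescent at (275,187) and the purple decoys at (307,100) and (384,157). Now to refine the knob's position.

```bash
python3 - <<'E'
from h import *
for i in range(2): im,d,c=snap('wrist','wk2')
o=manip.get_obs(); print(o['position'].round(4))
im,d,K,T=load('wk2');P=pts(d,K,T)
m=(abs(P[:,:,2]-.084)<.005);u,v=np.meshgrid(np.arange(560),np.arange(420)); m&=np.hypot(u-275,v-205)<35
q=P[m];print('top',m.sum(),np.median(q[:,2]),cv2.minEnclosingCircle(q[:,:2].astype(np.float32)),q.mean(0))
m=(abs(P[:,:,2]-.038)<.004)&(np.hypot(u-275,v-195)<40)
q=P[m][:,:2].astype(np.float32);print('stand/flange',cv2.minEnclosingCircle(q))
hsv=cv2.cvtColor(im,cv2.COLOR_RGB2HSV);m=(hsv[:,:,1]<90)&(hsv[:,:,2]>140)&(np.hypot(u-275,v-190)<26)
q=np.array([onz(K,T,a,b,.040)[:2] for b,a in zip(*np.where(m))],np.float32);print('flange',len(q),cv2.minEnclosingCircle(q))
E
```

```text
[0.5202 0.1846 0.1983]
top 1052 0.0832256221244282 ((0.5190083384513855, 0.18727236986160278), 0.014143502339720726) [0.52004643 0.18760508 0.08295973]
stand/flange ((0.51891028881073, 0.18729083240032196), 0.024791667237877846)
flange 611 ((0.5193209052085876, 0.18713051080703735), 0.019099043682217598)
```

>>> jog_arm(
  steps=[0.06, 0, -0.003, 0.02, 0, 0.06, 0, -0.003, 0.045, 0, 0.06, 0, -0.003, 0.07, 0, 0.06, 0, -0.003, 0.09, 0, 0.06, 0, -0.003, 0.11, 0, 0.06, 0, -0.003, 0.12, 0, 0.06, 0, -0.003, 0.127, 0, 0.06, 0, -0.003, 0.13, 0, 0.06, 0, -0.003, 0.13, 0, 0.06, 0, -0.003, 0.13, 0],
)

```text
clock: 3.65
position: [0.519, 0.1894, 0.069]
ee_rot: [0.978, 0.209, 0.001, 0.0]
ft_force: [-0.2, 0.0, 0.7]
grip_width: 0.7
```

```bash
python3 - <<'E'
from h import *
im,d,c=snap('wrist','wg'); 
o=manip.get_obs(); print(o['clock'],o['position'].round(4),o['ft_force'].round(2),o['ee_rot'].round(4))
E
```

```text
3.7 [0.5189 0.1894 0.069 ] [ 0.64  0.89 -0.33] [9.778e-01 2.093e-01 6.000e-04 0.000e+00]
```

View pics/wg.png

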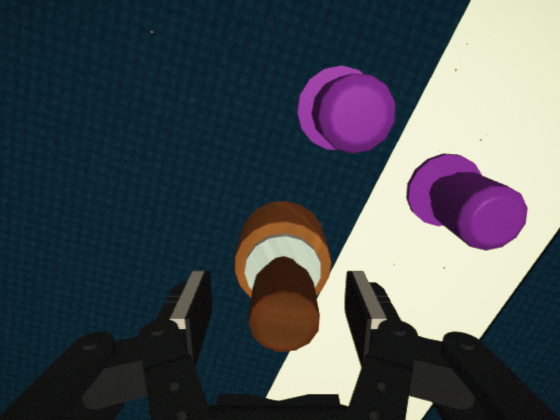

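The knob's head is at (285,320), between the pads. I'll shift 2 mm, then close.

>>> jog_arm(
  steps=[0.06, -0.0008, 0.002, 0, 0, 0.06, -0.0008, 0.002, 0, 0, 0.02, -0.0008, 0.002, 0, 0, 0.02, -0.0008, 0.002, 0, 0, 0.02, -0.0008, 0.002, 0, 0, 0.02, -0.0008, 0.002, 0, 0, 0.02, -0.0008, 0.002, 0, 0, 0.02, -0.0008, 0.002, 0, 0, 0.02, -0.0008, 0.002, 0, 0, 0.02, -0.0008, 0.002, 0, 0],
  grip_force=60,
)

```text
clock: 4.7
position: [0.5187, 0.1871, 0.0686]
ee_rot: [0.978, 0.209, 0.0, 0.0]
ft_force: [-0.8, 0.1, 5.5]
grip_width: 0.308
```

>>> jog_arm(
  steps=[0.02, 0, 0, -0.01, 0, 0.02, 0, 0, -0.03, 0, 0.02, 0, 0, -0.07, 0, 0.02, 0, -0.02, -0.11, 0, 0.02, -0.005, -0.045, -0.15, 0, 0.02, -0.01, -0.07, -0.19, 0, 0.02, -0.015, -0.1, -0.23, 0, 0.02, -0.017, -0.13, -0.27, 0, 0.02, -0.017, -0.13, -0.31, 0, 0.02, -0.017, -0.13, -0.34, 0],
)

```text
clock: 5.7
position: [0.4487, 0.2999, 0.4114]
ee_rot: [0.978, 0.211, 0.001, -0.0]
ft_force: [0.7, -0.8, -1.5]
grip_width: 0.307
```

```bash
python3 - <<'E'
from h import *
for i in range(5): im,d,c=snap('scene','sk0')
o=manip.get_obs(); print(o['clock'],o['position'].round(4),o['ft_force'].round(2),o['ee_rot'].round(4),o['joint_pos'].round(3),o['grip_width'])
K,T=np.array(c['mtx']),np.array(c['world_to_cam'])
p=o['position']-[0,0,.032]; q=K@(T[:3,:3]@p+T[:3,3]);u,v=(q[:2]/q[2]).astype(int);print(u,v,q[2])
a=im[max(0,v-45):v+45,u-45:u+45]
cv2.imwrite('pics/sk0c.png',cv2.resize(a,None,fx=6,fy=6,interpolation=2)[:,:,::-1])
E
```

```text
5.95 [0.4496 0.2985 0.4074] [ 0.11  0.72 -2.16] [ 9.778e-01  2.093e-01 -6.000e-04  3.000e-04] [-0.017  0.176 -0.759  1.367  0.121  1.647 -1.908] 0.3094106299393655
224 160 0.7809406923959638
```

View pics/sk0c.png

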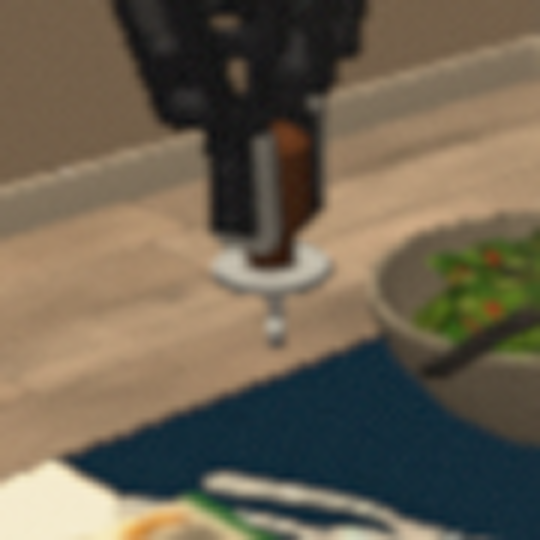

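The knob is held well, with its cross-bar nearly end-on to the scene camera. I'll measure its width at twists of ±0.35 rad to get the exact angle.

>>> jog_arm(
  steps=[0.02, 0, 0, 0, -0.15, 0.02, 0, 0, 0, -0.3, 0.02, 0, 0, 0, -0.35, 0.02, 0, 0, 0, -0.35, 0.02, 0, 0, 0, -0.35, 0.02, 0, 0, 0, -0.35, 0.02, 0, 0, 0, -0.35, 0.02, 0, 0, 0, -0.35, 0.02, 0, 0, 0, -0.35, 0.02, 0, 0, 0, -0.35],
)

```text
clock: 6.95
position: [0.4498, 0.2988, 0.4083]
ee_rot: [0.926, 0.376, 0.0, 0.0]
ft_force: [0.1, 0.2, -1.3]
grip_width: 0.308
```

```bash
cat > sk.py <<'E'
from h import *
import sys
from scipy.spatial.transform import Rotation as Ro
t=sys.argv[1]
im,d,c=snap('scene',t)
o=manip.get_obs(); M=Ro.from_quat(o['ee_rot']).as_matrix()
print(o['clock'],o['position'].round(4),'yaw',np.degrees(np.arctan2(M[1,0],M[0,0])),o['joint_pos'].round(3)[6])
np.save(t+'_p.npy',np.r_[o['position'],np.arctan2(M[1,0],M[0,0])])
K,T=np.array(c['mtx']),np.array(c['world_to_cam'])
p=o['position']-[0,0,.040]; q=K@(T[:3,:3]@p+T[:3,3]);u,v=(q[:2]/q[2]).astype(int);print(u,v,q[2])
a=im[v-25:v+25,u-25:u+25]
cv2.imwrite(f'pics/{t}c.png',cv2.resize(a,None,fx=10,fy=10,interpolation=0)[:,:,::-1])
P=pts(d,K,T); m=np.hypot(P[:,:,0]-p[0],P[:,:,1]-p[1])<.03
m&=(P[:,:,2]<o['position'][2]-.032-.010)&(P[:,:,2]>o['position'][2]-.032-.03)
q=P[m]; print(len(q)); print((q-p).round(4))
E
python3 sk.py ska
```

```text
7.0 [0.4498 0.2987 0.4083] yaw 44.21539394125484 -1.564
224 164 0.7845466946075668
32
[[ 0.0095 -0.0035 -0.006 ]
 [-0.0016 -0.0025 -0.002 ]
 [ 0.0087 -0.0004 -0.0069]
 [ 0.0065 -0.0012 -0.0064]
 [-0.0004  0.0016 -0.0033]
 [-0.0038  0.0017 -0.0021]
 [-0.0015 -0.0025 -0.0042]
 [ 0.0086 -0.0001 -0.0089]
 [ 0.0041  0.0008 -0.0072]
 [-0.0008  0.0019 -0.0052]
 [-0.0041  0.002  -0.0041]
 [-0.0015 -0.0024 -0.0063]
 [ 0.0087 -0.0001 -0.0111]
 [ 0.0016  0.0027 -0.0079]
 [-0.0012  0.     -0.0077]
 [-0.0042 -0.0002 -0.0068]
 [ 0.0037  0.0013 -0.0111]
 [-0.0026  0.0036 -0.0083]
 [-0.0058  0.0035 -0.0073]
 [-0.0105  0.0046 -0.0053]
 [-0.0093  0.0014 -0.0067]
 [-0.0027  0.0038 -0.0104]
 [-0.01    0.0068 -0.0069]
 [-0.0084  0.0032 -0.0086]
 [-0.0112  0.0029 -0.0078]
 [-0.0128  0.0017 -0.0076]
 [-0.0087  0.006  -0.0097]
 [-0.0103  0.0048 -0.0096]
 [-0.0105  0.0025 -0.0102]
 [-0.0115  0.0009 -0.0104]
 [-0.0105  0.0051 -0.0115]
 [-0.0114  0.0033 -0.0118]]
```

View pics/skac.png

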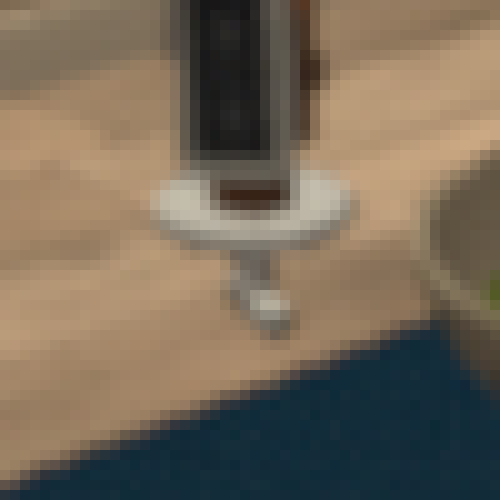

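>>> jog_arm(
  steps=[0.02, 0, 0, 0, 0.15, 0.02, 0, 0, 0, 0.3, 0.02, 0, 0, 0, 0.45, 0.02, 0, 0, 0, 0.6, 0.02, 0, 0, 0, 0.7, 0.02, 0, 0, 0, 0.7, 0.02, 0, 0, 0, 0.7, 0.02, 0, 0, 0, 0.7, 0.02, 0, 0, 0, 0.7, 0.02, 0, 0, 0, 0.7],
)

```text
clock: 8.0
position: [0.4498, 0.2987, 0.4083]
ee_rot: [0.999, 0.036, -0.0, 0.0]
ft_force: [0.2, -0.2, -0.5]
grip_width: 0.309
```

```bash
python3 sk.py skb
```

```text
8.05 [0.4499 0.2987 0.4083] yaw 4.144238997165576 -2.252
224 164 0.7846214577710523
36
[[ 0.0043 -0.0094 -0.006 ]
 [ 0.0051 -0.0124 -0.0072]
 [-0.0021  0.0028 -0.0024]
 [-0.0009 -0.0004 -0.0037]
 [-0.0044 -0.0003 -0.0025]
 [ 0.0013 -0.0069 -0.0064]
 [ 0.0032 -0.0109 -0.0082]
 [-0.0016  0.0026 -0.0047]
 [-0.0013 -0.     -0.0056]
 [-0.0037 -0.0007 -0.005 ]
 [ 0.0008 -0.0065 -0.0083]
 [ 0.0044 -0.0117 -0.0111]
 [ 0.0001  0.0039 -0.007 ]
 [-0.0012  0.0024 -0.007 ]
 [-0.0043  0.0024 -0.006 ]
 [-0.0021 -0.0017 -0.008 ]
 [-0.0008 -0.0052 -0.0095]
 [ 0.0025 -0.0101 -0.0121]
 [-0.0031  0.0087 -0.0066]
 [-0.003   0.0063 -0.0074]
 [-0.0063  0.0064 -0.0062]
 [-0.0066  0.0042 -0.0068]
 [-0.004  -0.0002 -0.009 ]
 [-0.0017 -0.0043 -0.011 ]
 [-0.0028  0.0087 -0.0088]
 [-0.0068  0.0093 -0.0073]
 [-0.0067  0.0068 -0.0081]
 [-0.0066  0.0043 -0.0089]
 [-0.0027 -0.001  -0.0119]
 [-0.0054  0.0107 -0.0094]
 [-0.0065  0.0092 -0.0095]
 [-0.008   0.0079 -0.0094]
 [-0.0053  0.0035 -0.0117]
 [-0.0052  0.0107 -0.0116]
 [-0.0072  0.0098 -0.0112]
 [-0.0083  0.0082 -0.0113]]
```

View pics/skbc.png

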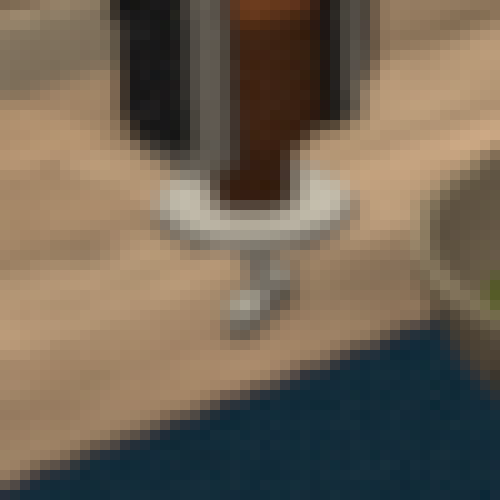

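Depth fits and image widths agree: the cross-bar lies at tool yaw −62.5° (±2°). For the slot at 31.5° the tool yaw must be 94°. I'll carry the knob over the box while turning it.

>>> jog_arm(
  steps=[0.02, 0.002, 0.02, 0, -0.12, 0.02, 0.004, 0.06, 0.01, -0.24, 0.02, 0.006, 0.1, 0.02, -0.36, 0.02, 0.008, 0.14, 0.04, -0.48, 0.02, 0.01, 0.18, 0.06, -0.6, 0.02, 0.012, 0.22, 0.08, -0.72, 0.02, 0.014, 0.26, 0.1, -0.84, 0.02, 0.016, 0.3, 0.11, -0.96, 0.02, 0.018, 0.34, 0.12, -1.08, 0.02, 0.02, 0.38, 0.12, -1.2],
)

```text
clock: 9.05
position: [0.4964, -0.0804, 0.287]
ee_rot: [0.803, 0.596, -0.001, -0.001]
ft_force: [0.8, -0.0, -1.5]
grip_width: 0.304
```

```bash
cat > st.py <<'E'
from h import *
from scipy.spatial.transform import Rotation as Ro
o=manip.get_obs(); M=Ro.from_quat(o['ee_rot']).as_matrix()
print(o['clock'],o['position'].round(4),'yaw',np.degrees(np.arctan2(M[1,0],M[0,0])).round(2),'tilt',M[:2,2].round(4),o['joint_pos'].round(3),o['ft_force'].round(2),o['grip_width'].round(4))
s=np.array([.508,-.1708]); print('delta tool xy to socket',M[:2,:2].T@(s-o['position'][:2]))
E
python3 st.py
```

```text
Traceback (most recent call last):
  File "st.py", line 4, in <module>
    print(o['clock'],o['position'].round(4),'yaw',np.degrees(np.arctan2(M[1,0],M[0,0])).round(2),'tilt',M[:2,2].round(4),o['joint_pos'].round(3),o['ft_force'].round(2),o['grip_width'].round(4))
                                                                                                                                                                        ^^^^^^^^^^^^^^^^^^^^^
AttributeError: 'float' object has no attribute 'round'
```

>>> jog_arm(
  steps=[0.02, -0.02, 0.009, 0.01, -0.1, 0.02, -0.04, 0.018, 0.03, -0.2, 0.02, -0.06, 0.027, 0.05, -0.3, 0.02, -0.075, 0.034, 0.07, -0.363, 0.02, -0.083, 0.037, 0.08, -0.363, 0.02, -0.083, 0.037, 0.087, -0.363, 0.02, -0.083, 0.037, 0.087, -0.363, 0.02, -0.083, 0.037, 0.087, -0.363, 0.02, -0.083, 0.037, 0.087, -0.363, 0.02, -0.083, 0.037, 0.087, -0.363],
)

```text
clock: 10.05
position: [0.5084, -0.1686, 0.2021]
ee_rot: [0.684, 0.73, 0.0, 0.001]
ft_force: [-0.0, -0.3, -1.6]
grip_width: 0.306
```

```bash
sed -i "s/o\['grip_width'\].round(4)/o['grip_width']/" st.py; python3 st.py; python3 - <<'E'
from h import *
im,d,c=snap('wrist','wh'); snap('scene','sh')
s=manip.calibration('scene'); 
s,_,K,T=load('sh'); q=K@(T[:3,:3]@np.array([.508,-.1708,.14])+T[:3,3]);u,v=(q[:2]/q[2]).astype(int);print(u,v)
cv2.imwrite('pics/shc.png',cv2.resize(s[v-40:v+50,u-45:u+45],None,fx=6,fy=6,interpolation=2)[:,:,::-1])
E
```

```text
10.05 [ 0.5084 -0.1686  0.2021] yaw 93.7 tilt [ 0.0012 -0.0005] [ 0.57   0.191 -0.374  1.745  0.074  1.218  0.241] [-0.04 -0.32 -1.56] 0.3060610436887506
delta tool xy to socket [-0.00215257 -0.00050654]
339 185
```

View pics/wh.png

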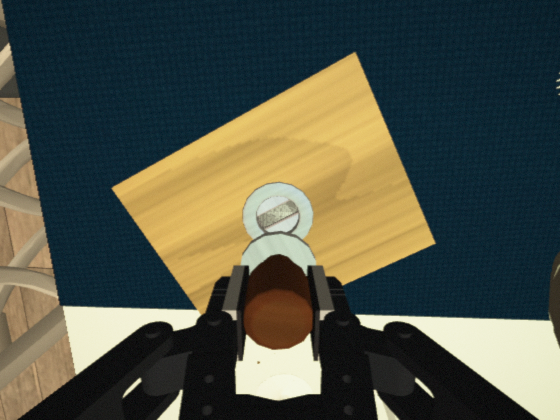

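View pics/shc.png

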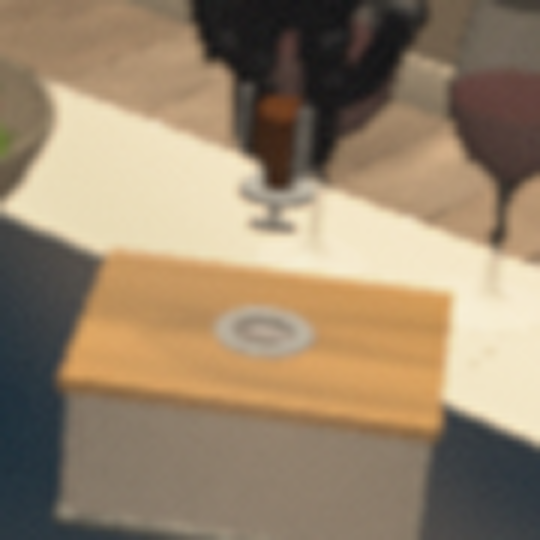

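The knob hangs above the ring with its bar broadside along the slot. The wrist view shows the head at (279,320), the flange edge at (278,235) and the ring at (278,213). Now to measure the knob's centre in the grip.

```bash
python3 - <<'E'
from h import *
im,d,c=snap('wrist','wh2')
im,d,K,T=load('wh2');P=pts(d,K,T);o=manip.get_obs();print(o['position'].round(4))
u,v=np.meshgrid(np.arange(560),np.arange(420))
m=(np.hypot(u-279,v-315)<40)&(P[:,:,2]>o['position'][2]+.005)&(P[:,:,2]<.24)
hsv=cv2.cvtColor(im,cv2.COLOR_RGB2HSV)
m&=(hsv[:,:,1]>110)
q=P[m];zt=np.percentile(q[:,2],[50,90]);print('top z',zt,m.sum())
t=q[abs(q[:,2]-zt[0])<.004];print(cv2.minEnclosingCircle(t[:,:2].astype(np.float32)))
f=(np.hypot(u-279,v-255)<45)&(P[:,:,2]>.15)&(P[:,:,2]<.19)&(hsv[:,:,1]<80)
q=P[f];print('flange z',np.percentile(q[:,2],[10,50,90]),f.sum()); zf=np.median(q[:,2])
t=q[abs(q[:,2]-zf)<.004][:,:2].astype(np.float32);print(cv2.minEnclosingCircle(t)); print(t.min(0),t.max(0))
# outer arc of flange: topmost pixel per column; algebraic circle fit
A=[]
for x in range(250,308):
    ys=np.where(f[:,x])[0]
    if len(ys): A.append(onz(K,T,x,ys.min()-.5,zf)[:2])
A=np.array(A);s=np.linalg.lstsq(np.c_[2*A,np.ones(len(A))],(A**2).sum(1),rcond=None)[0];print('circ',s[:2],np.sqrt(s[2]+s[:2]@s[:2]))
r=((np.hypot(u-278,v-213)<40)&(abs(P[:,:,2]-.0895)<.004)&(hsv[:,:,1]<70)&(v<232))
A=[]
for x in range(246,312):
    ys=np.where(r[:,x])[0]
    if len(ys): A.append(onz(K,T,x,ys.min()-.5,.0895)[:2])
A=np.array(A);s=np.linalg.lstsq(np.c_[2*A,np.ones(len(A))],(A**2).sum(1),rcond=None)[0];print('ring',s[:2],np.sqrt(s[2]+s[:2]@s[:2]))
sl=(np.hypot(u-278,v-213)<22)&(P[:,:,2]<.05)
q=np.array([onz(K,T,x,y,.0838)[:2] for y,x in zip(*np.where(sl))],np.float32); print('slot c',cv2.minAreaRect(q))
E
```

```text
[ 0.5081 -0.1689  0.2017]
top z [0.21617537 0.21729509] 3972
((0.5081635117530823, -0.1655835658311844), 0.01566752977669239)
flange z [0.17179125 0.17282356 0.17378965] 1890
((0.507897138595581, -0.1643449366092682), 0.0183431264013052)
[ 0.4896617  -0.17258495] [ 0.52613103 -0.14885826]
circ [ 0.50764757 -0.16536385] 0.01745690847568202
ring [ 0.50815958 -0.17008608] 0.025281585487706305
slot c ((0.5077406167984009, -0.16968677937984467), (0.028876496478915215, 0.009699967689812183), 31.71411895751953)
```

Relative to the ring, the knob must shift about −4 mm along tool x. I'll descend to about 9 mm above the plate.

>>> jog_arm(
  steps=[0.02, -0.002, 0.0003, 0.01, 0, 0.02, -0.004, 0.0003, 0.02, 0, 0.02, -0.004, 0.0003, 0.03, 0, 0.02, -0.004, 0.0003, 0.04, 0, 0.02, -0.004, 0.0003, 0.05, 0, 0.02, -0.004, 0.0003, 0.055, 0, 0.02, -0.004, 0.0003, 0.055, 0, 0.02, -0.004, 0.0003, 0.055, 0, 0.02, -0.004, 0.0003, 0.055, 0, 0.02, -0.004, 0.0003, 0.055, 0],
)

```text
clock: 11.2
position: [0.5088, -0.1731, 0.1468]
ee_rot: [0.684, 0.729, 0.0, 0.0]
ft_force: [0.5, 0.0, -1.5]
grip_width: 0.306
```

```bash
python3 st.py; python3 - <<'E'
from h import *
im,d,c=snap('wrist','wi'); snap('scene','si')
s,_,K,T=load('si'); q=K@(T[:3,:3]@np.array([.508,-.1708,.1])+T[:3,3]);u,v=(q[:2]/q[2]).astype(int)
a=cv2.resize(s[v-30:v+20,u-30:u+30],(600,500),interpolation=2)
cv2.imwrite('pics/sic.png',a[:,:,::-1])
cv2.imwrite('pics/wic.png',cv2.resize(im[180:380,180:380],(600,600),interpolation=2)[:,:,::-1])
E
```

```text
11.2 [ 0.5088 -0.1731  0.1468] yaw 93.66 tilt [ 0.0009 -0.0004] [ 0.567  0.247 -0.368  1.803  0.099  1.108  0.23 ] [ 0.47  0.03 -1.48] 0.30571436172472927
delta tool xy to socket [ 0.00237168 -0.00064061]
```

View pics/sic.png

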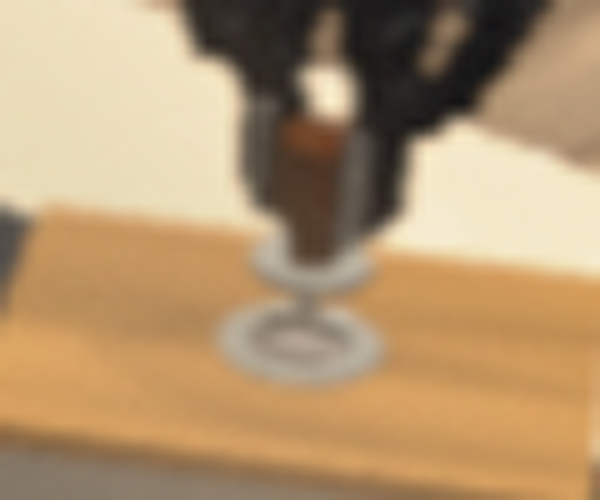

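View pics/wic.png

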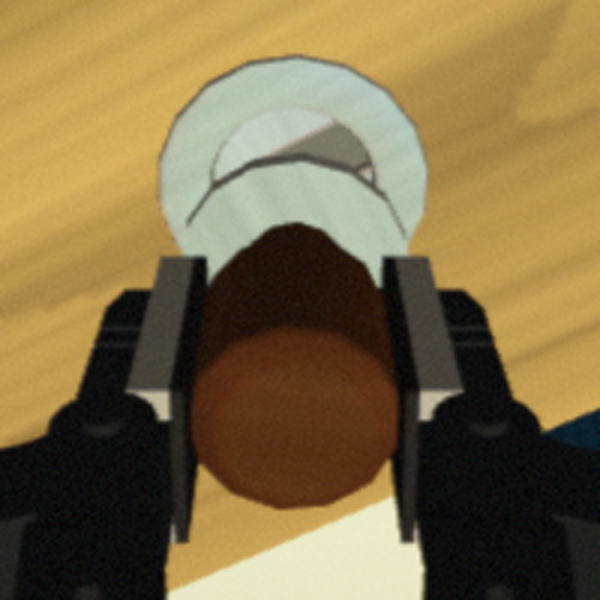

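```bash
cat > arc.py <<'E'
from h import *
import sys
from scipy.optimize import least_squares
im,d,c=snap('wrist','wj')
im,d,K,T=load('wj');P=pts(d,K,T);o=manip.get_obs();p=o['position'];print(p.round(4))
u,v=np.meshgrid(np.arange(560),np.arange(420))
hsv=cv2.cvtColor(im,cv2.COLOR_RGB2HSV); st=hsv[:,:,1]<80
def fit(A,r):
    return least_squares(lambda s:np.hypot(A[:,0]-s[0],A[:,1]-s[1])-r,A.mean(0),loss='soft_l1',f_scale=.0005)
zf=p[2]-.029
f=st&(abs(P[:,:,2]-zf)<.004)&(np.hypot(u-279,v-260)<60)
A=[]
for x in range(245,312):
    ys=np.where(f[:,x])[0]
    if len(ys)>3: A.append(onz(K,T,x,ys.min()-.5,np.median(P[f][:,2]))[:2])
A=np.array(A);s=fit(A,.019);print('flange z',np.median(P[f][:,2]),s.x,s.cost,len(A),(s.x-p[:2]).round(4))
zr=.0897
r=st&(abs(P[:,:,2]-zr)<.0035)&(np.hypot(u-278,v-240)<60)
A=[]
for x in range(235,322):
    ys=np.where(r[:,x])[0]
    if len(ys)>3: A.append(onz(K,T,x,ys.min()-.5,zr)[:2])
A=np.array(A);t=fit(A,.026);print('ring z',np.median(P[r][:,2]),t.x,t.cost,len(A))
print('ring-flange',t.x-s.x)
E
python3 arc.py
```

```text
[ 0.5086 -0.1731  0.1466]
flange z 0.1176424956394874 [ 0.50817051 -0.17138731] 1.5806917138068258e-06 67 [-0.0005  0.0017]
ring z 0.08963359697865068 [ 0.50819396 -0.17081042] 2.282398920269138e-06 87
ring-flange [2.34521146e-05 5.76884858e-04]
```

>>> jog_arm(
  steps=[0.02, 0.0006, 0, 0.002, 0, 0.02, 0.0006, 0, 0.004, 0, 0.02, 0.0006, 0, 0.006, 0, 0.02, 0.0006, 0, 0.008, 0, 0.02, 0.0006, 0, 0.009, 0, 0.02, 0.0006, 0, 0.0095, 0, 0.02, 0.0006, 0, 0.01, 0, 0.02, 0.0006, 0, 0.0105, 0, 0.02, 0.0006, 0, 0.011, 0, 0.02, 0.0006, 0, 0.011, 0],
)

```text
clock: 12.35
position: [0.5085, -0.1725, 0.1353]
ee_rot: [0.684, 0.729, -0.0, 0.0]
ft_force: [-0.1, 0.1, -1.5]
grip_width: 0.313
```

>>> jog_arm(
  steps=[0.02, 0, 0, 0.0005, 0, 0.02, 0, 0, 0.001, 0, 0.02, 0, 0, 0.0015, 0, 0.02, 0, 0, 0.002, 0, 0.02, 0, 0, 0.0025, 0, 0.02, 0, 0, 0.003, 0, 0.02, 0, 0, 0.0035, 0, 0.02, 0, 0, 0.004, 0, 0.02, 0, 0, 0.004, 0, 0.02, 0, 0, 0.004, 0],
)

```text
clock: 13.35
position: [0.5085, -0.1725, 0.1313]
ee_rot: [0.684, 0.729, -0.0, 0.0]
ft_force: [-0.8, 0.4, -1.7]
grip_width: 0.31
```

>>> jog_arm(
  steps=[0.02, 0, 0, 0.001, 0, 0.02, 0, 0, 0.002, 0, 0.02, 0, 0, 0.003, 0, 0.02, 0, 0, 0.004, 0, 0.02, 0, 0, 0.005, 0, 0.02, 0, 0, 0.006, 0, 0.02, 0, 0, 0.0065, 0, 0.02, 0, 0, 0.007, 0, 0.02, 0, 0, 0.007, 0, 0.02, 0, 0, 0.007, 0],
)

```text
clock: 14.35
position: [0.5085, -0.1725, 0.1243]
ee_rot: [0.684, 0.729, -0.0, 0.0]
ft_force: [0.7, -0.4, -2.1]
grip_width: 0.307
```

>>> jog_arm(
  steps=[0.02, 0, 0, 0.0002, 0, 0.02, 0, 0, 0.0004, 0, 0.02, 0, 0, 0.0006, 0, 0.02, 0, 0, 0.0008, 0, 0.02, 0, 0, 0.001, 0, 0.02, 0, 0, 0.0012, 0, 0.02, 0, 0, 0.0012, 0, 0.02, 0, 0, 0.0012, 0, 0.02, 0, 0, 0.0012, 0, 0.02, 0, 0, 0.0012, 0],
)

```text
clock: 15.35
position: [0.5085, -0.1725, 0.1231]
ee_rot: [0.684, 0.729, -0.0, 0.0]
ft_force: [0.2, 0.3, -2.3]
grip_width: 0.304
```

```bash
python3 st.py
```

```text
15.35 [ 0.5085 -0.1725  0.1231] yaw 93.67 tilt [ 0.     -0.0001] [ 0.563  0.273 -0.366  1.827  0.111  1.062  0.219] [ 0.17  0.33 -2.31] 0.3044776477996804
delta tool xy to socket [ 0.00169728 -0.00034915]
```

Still free. I'll go on in 0.2 mm steps.

>>> jog_arm(
  steps=[0.02, 0, 0, 0.0002, 0, 0.02, 0, 0, 0.0004, 0, 0.02, 0, 0, 0.0006, 0, 0.02, 0, 0, 0.0006, 0, 0.02, 0, 0, 0.0006, 0, 0.02, 0, 0, 0.0006, 0, 0.02, 0, 0, 0.0006, 0, 0.02, 0, 0, 0.0006, 0, 0.02, 0, 0, 0.0006, 0, 0.02, 0, 0, 0.0006, 0],
)

```text
clock: 16.35
position: [0.5085, -0.1725, 0.1226]
ee_rot: [0.684, 0.729, -0.0, 0.0]
ft_force: [-2.0, 0.7, 2.6]
grip_width: 0.307
```

>>> jog_arm(
  steps=[0.02, 0, 0, 0.0002, 0, 0.02, 0, 0, 0.0004, 0, 0.02, 0, 0, 0.0005, 0, 0.02, 0, 0, 0.0005, 0, 0.02, 0, 0, 0.0005, 0, 0.02, 0, 0, 0.0005, 0, 0.02, 0, 0, 0.0005, 0, 0.02, 0, 0, 0.0005, 0, 0.02, 0, 0, 0.0005, 0, 0.02, 0, 0, 0.0005, 0],
)

```text
clock: 17.35
position: [0.5086, -0.1725, 0.1226]
ee_rot: [0.684, 0.729, -0.0, 0.0]
ft_force: [-3.9, 1.3, 8.0]
grip_width: 0.312
```

Contact at the expected height: the TCP is at 0.1226 with about 10 N of press, so the flange is on the ring. I'll ease off slightly and turn, keeping the knob's axis fixed.

>>> jog_arm(
  steps=[0.02, 0, -0.0002, -0.0004, 0.13, 0.02, 0.0001, -0.0004, -0.0004, 0.26, 0.02, 0.0001, -0.0006, -0.0004, 0.39, 0.02, 0.0002, -0.0008, -0.0004, 0.52, 0.02, 0.0003, -0.001, -0.0004, 0.65, 0.02, 0.0005, -0.0012, -0.0004, 0.78, 0.02, 0.0007, -0.0013, -0.0004, 0.91, 0.02, 0.0008, -0.0015, -0.0004, 1.04, 0.02, 0.001, -0.0016, -0.0004, 1.17, 0.02, 0.0012, -0.0016, -0.0004, 1.3],
)

```text
clock: 18.35
position: [0.5071, -0.1716, 0.1226]
ee_rot: [0.986, 0.164, 0.0, 0.0]
ft_force: [-1.0, -1.2, 2.1]
grip_width: 0.306
```

```bash
python3 st.py
```

```text
18.35 [ 0.5071 -0.1716  0.1226] yaw 18.87 tilt [ 0.0008 -0.0005] [ 0.419  0.255 -0.202  1.839  0.059  1.052 -1.047] [-0.96 -1.2   2.12] 0.30563970645126803
delta tool xy to socket [ 0.00114383 -0.00049425]
```

>>> jog_arm(
  steps=[0.02, 0, -0.0002, 0.0001, 0.13, 0.02, 0.0001, -0.0005, 0.0002, 0.27, 0.02, 0.0001, -0.0005, 0.0002, 0.27, 0.02, 0.0001, -0.0005, 0.0002, 0.27, 0.02, 0.0001, -0.0005, 0.0002, 0.27, 0.02, 0.0001, -0.0005, 0.0002, 0.27, 0.02, 0.0001, -0.0005, 0.0002, 0.27, 0.02, 0.0001, -0.0005, 0.0002, 0.27, 0.02, 0.0001, -0.0005, 0.0002, 0.27, 0.02, 0.0001, -0.0005, 0.0002, 0.27],
)

```text
clock: 19.35
position: [0.5072, -0.171, 0.1226]
ee_rot: [0.999, 0.033, 0.001, 0.0]
ft_force: [1.4, -1.1, 5.3]
grip_width: 0.308
```

```bash
python3 st.py; python3 - <<'E'
from h import *
im,d,c=snap('wrist','wl')
E
```

```text
19.35 [ 0.5072 -0.171   0.1226] yaw 3.82 tilt [ 0.0013 -0.0004] [ 0.391  0.252 -0.171  1.841  0.049  1.051 -1.303] [ 1.36 -1.08  5.26] 0.30848944121216254
delta tool xy to socket [ 0.00077064 -0.00013813]
```

View pics/wl.png

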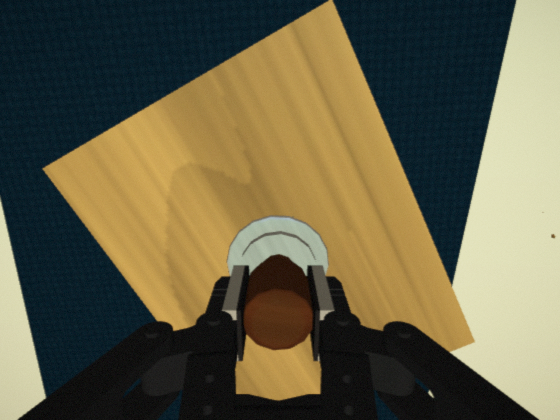

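The flange lies concentric and flat on the ring, at (278,240). Next I'll lift gently to find the keeper plate.

>>> jog_arm(
  steps=[0.02, 0, 0, 0, 0, 0.02, 0, 0, -0.0002, 0, 0.02, 0, 0, -0.0004, 0, 0.02, 0, 0, -0.0006, 0, 0.02, 0, 0, -0.0008, 0, 0.02, 0, 0, -0.001, 0, 0.02, 0, 0, -0.0012, 0, 0.02, 0, 0, -0.0012, 0, 0.02, 0, 0, -0.0012, 0, 0.02, 0, 0, -0.0012, 0],
  grip_force=80,
)

```text
clock: 20.4
position: [0.5065, -0.1708, 0.1232]
ee_rot: [0.999, 0.032, -0.0, -0.0]
ft_force: [0.7, 0.6, -1.7]
grip_width: 0.301
```

>>> jog_arm(
  steps=[0.02, 0, 0, -0.0002, 0, 0.02, 0, 0, -0.0004, 0, 0.02, 0, 0, -0.0006, 0, 0.02, 0, 0, -0.0008, 0, 0.02, 0, 0, -0.0008, 0, 0.02, 0, 0, -0.0008, 0, 0.02, 0, 0, -0.0008, 0, 0.02, 0, 0, -0.0008, 0, 0.02, 0, 0, -0.0008, 0, 0.02, 0, 0, -0.0008, 0],
)

```text
clock: 21.4
position: [0.5067, -0.1709, 0.1242]
ee_rot: [0.999, 0.032, -0.0, 0.0]
ft_force: [0.8, -0.4, -1.7]
grip_width: 0.296
```

>>> jog_arm(
  steps=[0.02, 0, 0, -0.0002, 0, 0.02, 0, 0, -0.0004, 0, 0.02, 0, 0, -0.0006, 0, 0.02, 0, 0, -0.0008, 0, 0.02, 0, 0, -0.001, 0, 0.02, 0, 0, -0.001, 0, 0.02, 0, 0, -0.001, 0, 0.02, 0, 0, -0.001, 0, 0.02, 0, 0, -0.001, 0, 0.02, 0, 0, -0.001, 0],
)

```text
clock: 22.4
position: [0.5067, -0.1708, 0.1252]
ee_rot: [0.999, 0.032, -0.0, 0.0]
ft_force: [0.0, 0.1, -1.5]
grip_width: 0.299
```

```bash
python3 st.py
```

```text
22.4 [ 0.5067 -0.1708  0.1252] yaw 3.72 tilt [-0.     -0.0001] [ 0.391  0.249 -0.171  1.839  0.048  1.057 -1.305] [ 0.03  0.11 -1.51] 0.29910419776694547
delta tool xy to socket [1.27910552e-03 3.75045940e-05]
```

>>> jog_arm(
  steps=[0.02, 0, 0, -0.0002, 0, 0.02, 0, 0, -0.0004, 0, 0.02, 0, 0, -0.0006, 0, 0.02, 0, 0, -0.0008, 0, 0.02, 0, 0, -0.001, 0, 0.02, 0, 0, -0.001, 0, 0.02, 0, 0, -0.001, 0, 0.02, 0, 0, -0.001, 0, 0.02, 0, 0, -0.001, 0, 0.02, 0, 0, -0.001, 0],
)

```text
clock: 23.4
position: [0.5067, -0.1708, 0.1262]
ee_rot: [0.999, 0.032, 0.0, 0.0]
ft_force: [-0.8, 0.8, -2.1]
grip_width: 0.303
```

```bash
python3 st.py
```

```text
23.4 [ 0.5067 -0.1708  0.1262] yaw 3.71 tilt [ 0. -0.] [ 0.391  0.248 -0.171  1.838  0.048  1.059 -1.304] [-0.77  0.81 -2.1 ] 0.3034478648113038
delta tool xy to socket [1.25825116e-03 4.61892057e-05]
```

>>> jog_arm(
  steps=[0.02, 0, 0, -0.0002, 0, 0.02, 0, 0, -0.0004, 0, 0.02, 0, 0, -0.0006, 0, 0.02, 0, 0, -0.0008, 0, 0.02, 0, 0, -0.001, 0, 0.02, 0, 0, -0.001, 0, 0.02, 0, 0, -0.001, 0, 0.02, 0, 0, -0.001, 0, 0.02, 0, 0, -0.001, 0, 0.02, 0, 0, -0.001, 0],
)

```text
clock: 24.4
position: [0.5067, -0.1708, 0.1272]
ee_rot: [0.999, 0.032, 0.0, 0.0]
ft_force: [-0.3, 0.1, -2.5]
grip_width: 0.302
```

```bash
python3 st.py
```

```text
24.4 [ 0.5067 -0.1708  0.1272] yaw 3.71 tilt [ 0. -0.] [ 0.391  0.246 -0.171  1.838  0.048  1.061 -1.304] [-0.35  0.12 -2.49] 0.30245940988653885
delta tool xy to socket [1.26641661e-03 5.03189270e-05]
```

>>> jog_arm(
  steps=[0.02, 0, 0, -0.0002, 0, 0.02, 0, 0, -0.0004, 0, 0.02, 0, 0, -0.0006, 0, 0.02, 0, 0, -0.0006, 0, 0.02, 0, 0, -0.0006, 0, 0.02, 0, 0, -0.0006, 0, 0.02, 0, 0, -0.0006, 0, 0.02, 0, 0, -0.0006, 0, 0.02, 0, 0, -0.0006, 0, 0.02, 0, 0, -0.0006, 0],
)

```text
clock: 25.4
position: [0.5067, -0.1708, 0.1277]
ee_rot: [0.999, 0.032, -0.0, 0.0]
ft_force: [1.4, -0.2, -5.0]
grip_width: 0.304
```

```bash
python3 st.py
```

```text
25.4 [ 0.5067 -0.1708  0.1277] yaw 3.72 tilt [-0.0001 -0.    ] [ 0.391  0.246 -0.171  1.837  0.048  1.063 -1.304] [ 1.44 -0.23 -5.01] 0.3044613553693386
delta tool xy to socket [1.32988568e-03 6.13820537e-05]
```

The plate was met after about 5 mm of lift, with about 3 N of pull. Increasing it.

>>> jog_arm(
  steps=[0.02, 0, 0, -0.0001, 0, 0.02, 0, 0, -0.0002, 0, 0.02, 0, 0, -0.0003, 0, 0.02, 0, 0, -0.0004, 0, 0.02, 0, 0, -0.0005, 0, 0.02, 0, 0, -0.0005, 0, 0.02, 0, 0, -0.0005, 0, 0.02, 0, 0, -0.0005, 0, 0.02, 0, 0, -0.0005, 0, 0.02, 0, 0, -0.0005, 0],
)

```text
clock: 26.4
position: [0.5066, -0.1709, 0.1282]
ee_rot: [0.999, 0.032, -0.0, -0.0]
ft_force: [1.7, -0.9, -12.0]
grip_width: 0.3
```

```bash
python3 st.py; python3 -c "
from h import *
for i in range(2):
    manip.camera('top'); print(manip.get_obs()['ft_force'].round(2),manip.get_obs()['position'][2])"
```

```text
26.4 [ 0.5066 -0.1709  0.1282] yaw 3.71 tilt [-0.0003  0.    ] [ 0.391  0.245 -0.171  1.837  0.047  1.064 -1.304] [  1.67  -0.85 -12.02] 0.3000931021001765
delta tool xy to socket [1.39794974e-03 3.71911889e-05]
[  0.53  -0.36 -11.7 ] 0.1281513064185517
[  2.34  -0.66 -12.73] 0.1281497203347034
```

The pull is about 10.4 N, net of the knob's weight. Holding.

>>> jog_arm(
  steps=[0.02, 0, 0, 0, 0, 0.02, 0, 0, 0, 0, 0.02, 0, 0, 0, 0, 0.02, 0, 0, 0, 0, 0.02, 0, 0, 0, 0, 0.02, 0, 0, 0, 0, 0.02, 0, 0, 0, 0, 0.02, 0, 0, 0, 0, 0.02, 0, 0, 0, 0, 0.02, 0, 0, 0, 0],
)

```text
clock: 27.5
position: [0.5067, -0.1708, 0.1283]
ee_rot: [0.999, 0.032, -0.0, -0.0]
ft_force: [1.0, 0.1, -13.9]
grip_width: 0.301
```

>>> jog_arm(
  steps=[0.02, 0, 0, 0, 0, 0.02, 0, 0, 0, 0, 0.02, 0, 0, 0.0004, 0, 0.02, 0, 0, 0.0008, 0, 0.02, 0, 0, 0.0015, 0, 0.02, 0, 0, 0.0022, 0, 0.02, 0, 0, 0.003, 0, 0.02, 0, 0, 0.0038, 0, 0.02, 0, 0, 0.0044, 0, 0.02, 0, 0, 0.005, 0],
)

```text
clock: 28.5
position: [0.5069, -0.1709, 0.1234]
ee_rot: [0.999, 0.032, 0.0, 0.0]
ft_force: [-0.2, 0.2, -1.7]
grip_width: 0.302
```

```bash
python3 st.py
```

```text
28.5 [ 0.5069 -0.1709  0.1234] yaw 3.72 tilt [ 0.0004 -0.0001] [ 0.391  0.251 -0.171  1.841  0.049  1.053 -1.305] [-0.16  0.18 -1.66] 0.30199115110439145
delta tool xy to socket [ 1.10201251e-03 -6.91676361e-06]
```

Pull held for about 1.9 s at 10–12 N. Now lowering onto the ring.

>>> jog_arm(
  steps=[0.02, 0, 0, 0.0003, 0, 0.02, 0, 0, 0.0006, 0, 0.02, 0, 0, 0.0009, 0, 0.02, 0, 0, 0.0011, 0, 0.02, 0, 0, 0.0011, 0, 0.02, 0, 0, 0.0011, 0, 0.02, 0, 0, 0.0011, 0, 0.02, 0, 0, 0.0011, 0, 0.02, 0, 0, 0.0011, 0, 0.02, 0, 0, 0.0011, 0],
)

```text
clock: 29.5
position: [0.5068, -0.1709, 0.1227]
ee_rot: [0.999, 0.032, 0.0, 0.0]
ft_force: [-2.1, 0.9, 5.0]
grip_width: 0.303
```

>>> jog_arm(
  steps=[0.033, 0, 0, 0, 0, 0.04, 0, 0, 0, 0, 0.05, 0, 0, 0, 0, 0.06, 0, 0, 0, 0, 0.06, 0, 0, 0, 0, 0.06, 0, 0, 0, 0, 0.06, 0, 0, 0, 0, 0.06, 0, 0, 0, 0, 0.06, 0, 0, 0, 0, 0.06, 0, 0, 0, 0],
)

```text
clock: 30.5
position: [0.5067, -0.1709, 0.1222]
ee_rot: [0.999, 0.032, 0.0, 0.0]
ft_force: [-0.5, 0.2, 1.0]
grip_width: 0.705
```

```bash
python3 st.py; python3 -c "
from h import *
snap('wrist','wr')"
```

```text
30.5 [ 0.5067 -0.1709  0.1222] yaw 3.71 tilt [ 0.     -0.0001] [ 0.391  0.252 -0.171  1.842  0.049  1.051 -1.305] [-0.46  0.19  1.02] 0.705463484956113
delta tool xy to socket [1.28410924e-03 2.90382727e-05]
```

View pics/wr.png

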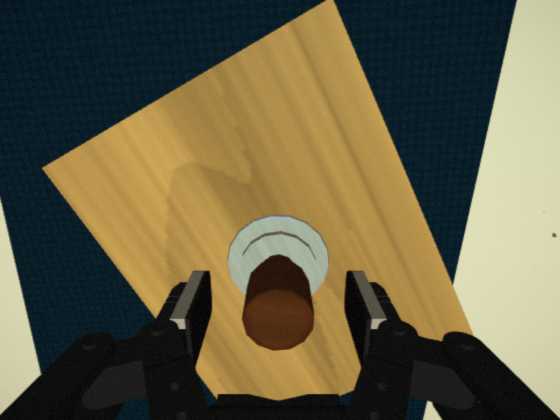

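The fingers are clear on both sides of the head at (278,320), and the knob stands concentric on the ring. Retreating straight up.

>>> jog_arm(
  steps=[0.06, 0, 0, -0.008, 0, 0.06, 0, 0, -0.02, 0, 0.06, 0, 0, -0.04, 0, 0.06, 0, 0, -0.06, 0, 0.06, 0, 0, -0.08, 0, 0.06, 0, 0, -0.1, 0, 0.06, 0, 0, -0.115, 0, 0.06, 0, 0, -0.12, 0, 0.06, 0, 0, -0.12, 0, 0.06, 0, 0, -0.12, 0],
)

```text
clock: 31.55
position: [0.5065, -0.1708, 0.2418]
ee_rot: [0.999, 0.032, -0.0, -0.0]
ft_force: [0.5, -0.7, 0.5]
grip_width: 0.702
```

```bash
python3 st.py; python3 - <<'E'
from h import *
for i in range(3): im,d,c=snap('wrist','wf')
im,d,K,T=load('wf');P=pts(d,K,T);h=cv2.cvtColor(im,cv2.COLOR_RGB2HSV)
m=(abs(P[:,:,2]-.138)<.005)&(np.hypot(P[:,:,0]-.508,P[:,:,1]+.171)<.04)
print('head top',np.median(P[m][:,2]),cv2.minEnclosingCircle(P[m][:,:2].astype(np.float32)))
m=(h[:,:,1]<80)&(abs(P[:,:,2]-.0935)<.0025)&(np.hypot(P[:,:,0]-.508,P[:,:,1]+.171)<.023)
print('flange',np.median(P[m][:,2]),m.sum(),cv2.minEnclosingCircle(P[m][:,:2].astype(np.float32)))
t,_,c=snap('top','tf')
E
```

```text
31.55 [ 0.5065 -0.1708  0.2418] yaw 3.71 tilt [-0.0006  0.0001] [ 0.395  0.146 -0.17   1.703  0.026  1.295 -1.287] [ 0.52 -0.68  0.46] 0.7015628397740423
delta tool xy to socket [0.0015428  0.00012119]
head top 0.13729256145993152 ((0.5070496797561646, -0.17087149620056152), 0.014167062006890774)
flange 0.09374743075690248 680 ((0.5083889961242676, -0.17062190175056458), 0.02273087203502655)
```

View pics/wf.png

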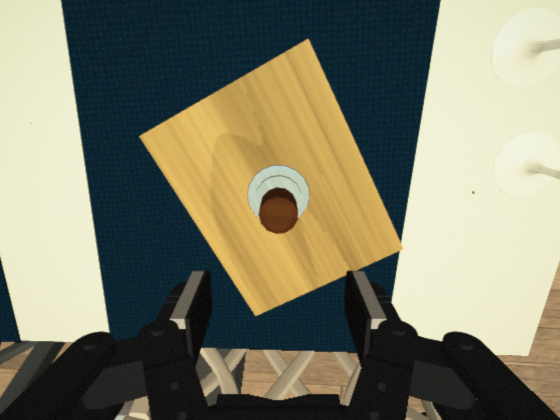

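View pics/tf.png

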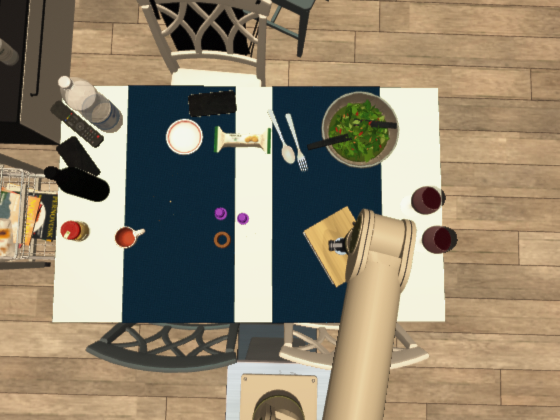

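The knob stands upright on the ring at (278,205) in the wrist view: head top at z 0.137, flange top at 0.0937, centred within about 1 mm. The glasses and mug look unmoved, and the stand is empty.

```bash
python3 -c "
from workcell import manip
print(manip.hand_in())"
```

```text
the job is handed in; nothing more can be done
None
```

The knob is locked in the lid with its flange down on the ring, and I handed the job in at about 32 s of the 54 s allowed; no verdict was reported.

- **Insertion:** I took the brown-headed knob from the stand and left the purple look-alikes alone. I found its cross-bar direction from the scene camera's depth, aligned it with the slot and lowered it until it met the ring at the expected height. The press reached about 10 N.
- **Lock and pull test:** I turned it about 90° with the flange down. It lifted freely for about 5 mm, then met the keeper plate. I held the pull for about 1.9 s; it crept from about 10 N to about 12 N (wrist reading less the knob's weight), above the 10 N aimed for but under 15 N.
- **Last checks:** After release, the knob stands upright with its flange top 4 mm above the ring face, as it should be, and centred within about 1 mm. The gripper is about 10 cm clear above it. The glasses and mug look unmoved in the top picture, judged by eye.
- **Not checked directly:** The locked angle can't be seen once the knob is in the lid. It rests on the 90° tool turn and on the plate holding the pull.

No check failed or disagreed.

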